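# Square the vial block up to the warming dock

## Robot

A 6-joint arm with a two-finger parallel gripper is mounted at the origin on the work surface. World frame = base frame: x ahead of the robot, y to its left, z up, the work surface at z = 0. Lengths are in m, angles in rad, forces in N, time in s.
With the tool pointing down it reaches from about 0.225 to 0.725 m from the base axis. Payload 3.1 kg.
Tool frame: the origin (TCP) lies between the finger pads; the fingertips stand 25 mm ahead of it and the grasp point (between the pads) lies 6 mm ahead of it; z points along the fingers, y is the line along which they close (so a half turn about z gives the same grasp; the last joint's range is limited). The gripper opens to 85 mm and grips with 20 to 120 N. Pads are 22 mm wide; open, the fingers measure 114 mm over their backs; the gripper's body (76 mm by 85 mm) begins 54 mm behind the grasp point. The pads swing forward as they close: fully open they stand 13 mm farther back than shut.
Start: joints at [1.132, 0.048, 0.099, 1.622, 0, 1.443], TCP at [0.161, 0.5, 0.256] pointing down, gripper open.
Joint ranges: [-2.91, 2.91], [-0.99, 1.94], [-1.21, 1.42], [-2.12, 2.29], [-1.49, 1.47], [-3.14, 3.14]. Speed limits (rad/s): [2.79, 2.79, 3.14, 3.14, 3.14, 3.14].

## Interface

Orientations are given as a 3x3 rotation matrix whose columns are the frame's x, y, z axes.
In Python, from plant import * gives the robot as it stands. The module is installed in compiled form; this text tells all that it offers.
- The arm moves only by the tool jog_arm, never from a script. Its arguments are lists of equal length, an entry for each row: "delta_rot": the turn, a rotation vector about the tool's x, y, z in degrees, a list of three; "offset": the shift along the tool's x, y, z in mm, a list of three; "hand": the opening, from 0 (shut) to 1 (fully open). A call has exactly 8 rows; each row is the pose to reach, as a shift and turn from the pose commanded when the call began, along the tool's axes at that moment; what a row does not reach only later rows make up. A row lasts 1/8 s, in which the tool goes at most 62.5 mm and 10.7 degrees, less where a joint would pass 70% of its speed; a pose out of reach is approached as far as the arm can. A call with a gripper value outside its range is refused whole. The fingers move at their own pace and stop on an object; "force" is the grip in N (left out, the last holds). Time passes only in rows, so rows that repeat a pose let the fingers close, or fill a call up. It gives the time, the measured TCP pose, the force, the opening and the grip force at its end, in the units of the state.
- get_state(): the state, without advancing time (a new reading comes with each control period).
- camera(name): name is "scene" or "top" or "wrist"; returns a dict with "img" (420x560x3 uint8, red, green, blue), "intrinsics" (3x3 intrinsics, pixels), "rvec" (rotation vector, rad) and "tvec" (3), from world to camera coordinates, as OpenCV has them. Camera axes: x right, y down, z forward; pixel columns grow to the right and rows downward; lengths in m; the calibration is good to about 2 mm. A picture is of the moment at which its call begins. There is no depth.
- finish_job(): hands the job in; it is judged then, once.
The state is a dict: "clock": time; "joint_pos": joint angles; "joint_velocities": joint speeds; "effort": joint torques, N m; "tool_pos": TCP position; "tool_rot": TCP orientation; "force": force on the tool from outside, world axes, zero at the start; "moment": the same for the moment, N m; "grip_width": opening from 0.0 (shut) to 1.0 (fully open); "grasp_force": force on a finger pad.
Only numpy, scipy, OpenCV 4.12 (cv2) and the standard library are available. Lean on these libraries where they do the work, as an engineer would, in place of code of your own. Each camera call takes 0.05 s, during which the arm holds its last target. There are 200 camera calls.

## Task

The heavy aluminium vial block has been left askew on the bench in front of the warming dock. Walk it round by pushing at its corners with the fingers, and push it home so that one of its long sides stands flat against the dock's metal rail, with neither end of the block sticking out past the ends of the rail. Do not lift or tip the block, keep your fingers off the knob on top of it, and leave everything else on the bench where it stands.

Things in the scene. Friction and masses are not known exactly. Their poses are not given: they have to be found in the camera images.
- block: Heavy aluminium vial block, about 0.9 kg, 90 mm (its x) by 125 mm (its y) by 34 mm high, loose on the bench, with eight dark wells in its top. Origin at the centre of its underside, z up. The long sides are its faces at x = +45 and -45 mm: alike, either may go to the rail. Pushing it takes 5 to 18 N. It starts 46 to 90 degrees off square, either way round, its centre 160 to 200 mm from the rail.
- knob: Black knob fixed on the middle of the block's top, 24 mm across, rising to 56 mm above the bench; not to be touched. Origin at the centre of its foot, 34 mm above the block's underside.
- dock: Warming dock, fixed: a straight aluminium rail 220 mm long (its y), 45 mm high, 20 mm thick, with a low white housing behind it, 240 mm wide, 60 mm high. Origin at bench level in the middle of the rail's front face; x points away from the robot into the rail, y along the rail, z up. The front face is the plane x = 0; the clear bench lies at x < 0.
- vial: Small vial with a blue cap, 24 mm across, 50 mm high, standing left of the block near the rail; bystander. Origin at the centre of its underside.
- jar: White-capped jar, 56 mm across, 70 mm high, standing to the left; bystander. Origin at the centre of its underside.
- solvent: Glass solvent bottle with a blue cap, 84 mm across, 170 mm high, standing far left; bystander. Origin at the centre of its underside.
- beaker: Open glass beaker, 64 mm across, 75 mm high, standing at the right of the rail; bystander. Origin at the centre of its underside.
- wrench: Steel wrench, 150 mm long, lying to the right of the block, roughly pointing at the dock; bystander. Origin at the middle of its underside, its x along the handle.
- rack: White vial rack, 120 mm by 75 mm, with amber vials rising to 50 mm, standing to the far right; bystander. Origin at the centre of its underside.
Not all that is in view belongs to the job. Leave any red or yellow look-alike of the block alone.

How it is judged:
By the outcome, as a careful person would: the job done as asked, in the order asked, and still so for the second after the job is handed in, with the robot touching nothing.
It also fails if it takes over 54 s, if anything falls off the work surface, if the arm or the gripper's body presses on something with over 40 N, if the wrist force passes 120 N, or if a joint passes its speed limit or range.

## Working session

There is one attempt and no reset: what is moved stays moved. The work goes in short steps, Python scripts to look and compute and a tool call to move; the robot and the scene stay as the last step left them, time stands still between calls to the robot, and variables do not carry over. Pictures are saved under pics/ and viewed, at most 10 in all, crops included, and the job is handed in when it is done.

Besides the shell and the picture viewer there is one more tool, called after "Call:" as name(argument=value, ...), one argument or row to a line, values as JSON. jog_arm: Moves the arm, as the interface text tells. Its arguments: {"type":"object","properties":{"delta_rot":{"type":"array","items":{"type":"array","items":{"type":"number"}}},"offset":{"type":"array","items":{"type":"array","items":{"type":"number"}}},"hand":{"type":"array","items":{"type":"number"}},"force":{"type":"number"}},"required":["delta_rot","offset","hand"]}

```bash
mkdir -p pics
python3 - <<'E'
from plant import *
import cv2
s=get_state();print(s['clock'],s['tool_pos'],s['tool_rot'])
for n in ("top","scene"):
    c=camera(n);cv2.imwrite(f"pics/{n}0.png",c['img'][:,:,::-1]);print(n,c['intrinsics'],c['rvec'],c['tvec'])
E
```

```text
0.0 [0.16032108 0.49934909 0.25511114] [[-9.52093875e-01  3.05804133e-01 -1.04180937e-03]
 [ 3.05805715e-01  9.52091578e-01 -2.11948708e-03]
 [ 3.43750019e-04 -2.33654192e-03 -9.99997211e-01]]
top [[411.75807347   0.         272.3985036 ]
 [  0.         411.75807347 213.83019545]
 [  0.           0.           1.        ]] [ 2.15081938 -2.15001021  0.1850334 ] [-0.01685865  0.54098054  1.08190322]
scene [[503.08170476   0.         282.1204835 ]
 [  0.         503.08170476 223.50317582]
 [  0.           0.           1.        ]] [ 1.08816771  2.14963578 -1.16727637] [ 0.31112891 -0.19248093  1.49576057]
```

View pics/top0.png

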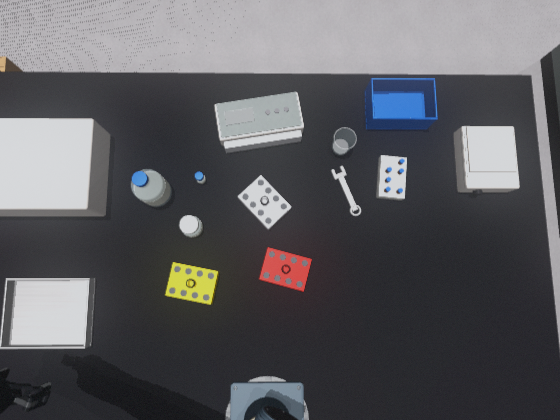

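View pics/scene0.png

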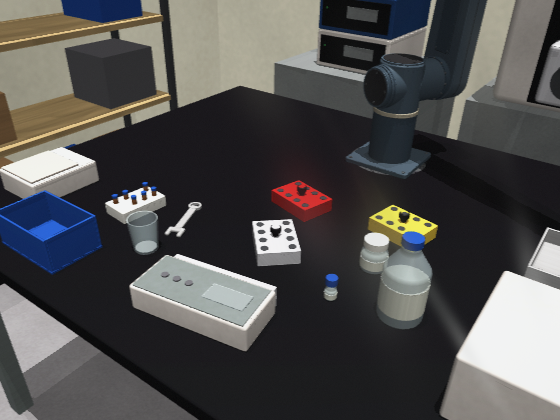

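Candidates for the block in the top view: the silver one at (265,202), the red one at (286,269) and the yellow one at (192,283). I choose the silver one by its description and check it in a close crop.

Run:
```python
import cv2
i=cv2.imread("pics/top0.png")[80:240,180:380]
cv2.imwrite("pics/crop.png",cv2.resize(i,None,fx=4,fy=4,interpolation=cv2.INTER_CUBIC)[:600])
```

```text
(no output)
```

View pics/crop.png

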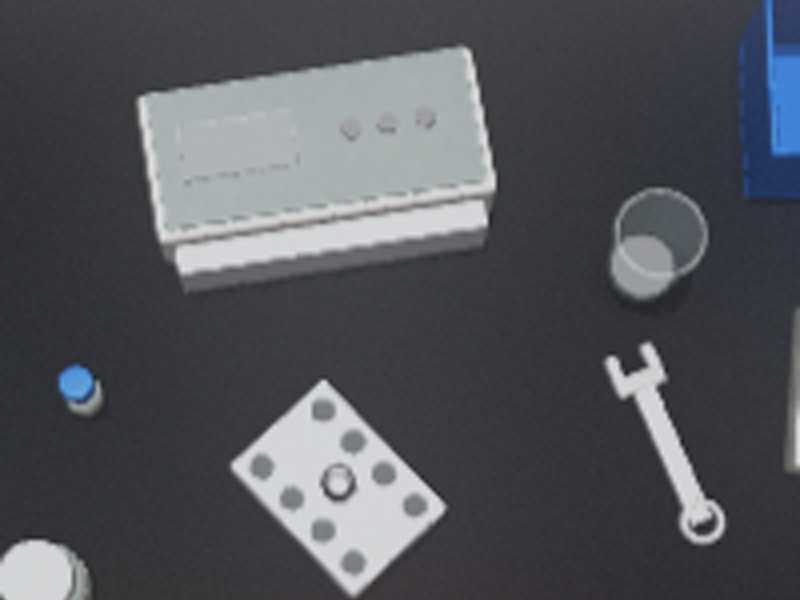

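The crop shows the silver block with its top corners at crop (323,381), (447,508), (354,596) and (231,466), and a black knob in the middle. The rail's top front edge runs from (180,275) to (486,232). The vial foot is at (88,408), the beaker foot at (641,270) and the wrench from (620,350) to (702,525).

```bash
cat > h.py <<'E'
from plant import *
import numpy as np, cv2
def unproj(c,px,z):
    R=cv2.Rodrigues(np.array(c['rvec'],float))[0];t=np.array(c['tvec'],float).ravel()
    o=-R.T@t;p=np.atleast_2d(np.array(px,float));p=np.c_[p,np.ones(len(p))]
    d=(R.T@np.linalg.inv(c['intrinsics'])@p.T).T
    return (o+d*((z-o[2])/d[:,2:]))[:,:2]
E
python3 - <<'E'
from h import *
np.set_printoptions(precision=4,suppress=True)
c=camera("top")
f=lambda p,z:unproj(c,(np.array(p)+.5)/4-.5+[180,80],z)
r=f([(180,275),(486,232)],.045);print("rail top",r);print("rail foot",f([(186,291),(484,243)],0))
y=r[0]-r[1];print("len",np.linalg.norm(y));y/=np.linalg.norm(y);x=np.array([y[1],-y[0]]);o=r.mean(0)
print("o",o,"x",x,"y",y,"ang",np.degrees(np.arctan2(x[1],x[0])))
def D(n,p):print(n,"world",p[0] if len(p)==1 else p,"dock",(p-o)@np.c_[x,y])
b=f([(323,381),(447,508),(354,596),(231,466)],.034);D("block",b);D("ctr",b.mean(0,keepdims=True))
print(np.linalg.norm(b-np.roll(b,-1,0),axis=1))
D("knob",f([(339,478)],.05));D("vial",f([(88,408)],0));D("beaker",f([(641,270)],0));D("wr",f([(610,360),(655,345),(702,525)],.005));D("jar",f([(42,585)],.07));D("red",f([((261-180)*4,(288-80)*4),((268-180)*4,(249-80)*4),((311-180)*4,(258-80)*4)],.03))
D("solv",unproj(c,[(155,195)],0));print(get_state()['clock'])
E
```

```text
rail top [[ 0.7245  0.1162]
 [ 0.7568 -0.0974]]
rail foot [[ 0.7269  0.1162]
 [ 0.7642 -0.1   ]]
len 0.2159758430116774
o [0.7407 0.0094] x [0.9887 0.1497] y [-0.1497  0.9887] ang 8.607365599276987
block world [[ 0.6519  0.0166]
 [ 0.5624 -0.0692]
 [ 0.5012 -0.0051]
 [ 0.5914  0.0799]] dock [[-0.0866  0.0204]
 [-0.188  -0.051 ]
 [-0.2389  0.0215]
 [-0.137   0.092 ]]
ctr world [0.5767 0.0056] dock [[-0.1626  0.0207]]
[0.124  0.0885 0.1239 0.0875]
knob world [0.5802 0.0053] dock [[-0.1593  0.02  ]]
vial world [0.6401 0.1846] dock [[-0.0732  0.1883]]
beaker world [ 0.7443 -0.2142] dock [[-0.0298 -0.2216]]
wr world [[ 0.6755 -0.1892]
 [ 0.6867 -0.2219]
 [ 0.5555 -0.2517]] dock [[-0.0941 -0.1866]
 [-0.0879 -0.2206]
 [-0.2221 -0.2305]]
jar world [0.5041 0.2009] dock [[-0.2053  0.2248]]
red world [[ 0.3425  0.0149]
 [ 0.447  -0.0038]
 [ 0.4226 -0.1206]] dock [[-0.3928  0.0651]
 [-0.2924  0.0309]
 [-0.334  -0.081 ]]
solv world [0.6008 0.3154] dock [[-0.0925  0.3235]]
0.15
```

Call:
jog_arm(
  delta_rot=[
    [0,0,-5],
    [0,0,-10],
    [0,0,-15],
    [0,0,-20],
    [0,0,-26.4],
    [0,0,-26.4],
    [0,0,-26.4],
    [0,0,-26.4],
  ],
  offset=[
    [-45,-35,0],
    [-90,-70,0],
    [-136,-105,0],
    [-182,-140,0],
    [-227,-175,0],
    [-272,-210,0],
    [-318,-245,0],
    [-363,-280,0],
  ],
  hand=[0,0,0,0,0,0,0,0],
  force=40,
)

```text
clock: 1.15
tool_pos: [0.4212, 0.1205, 0.256]
tool_rot: [[-0.989, -0.149, 0.0], [-0.149, 0.989, 0.0], [-0.0, 0.0, -1.0]]
force: [1.0, 0.8, 0.9]
grip_width: -0.002
grasp_force: 0.0
```

```bash
cat >> h.py <<'E'
O=np.array([.7407,.0094]);A=np.radians(8.8);X=np.array([np.cos(A),np.sin(A)]);Y=np.array([-X[1],X[0]])
def st(*targets):
    """print TCP in dock frame and tool-frame offsets (mm) to dock targets (x,y,z), tool yaw error (deg)"""
    s=get_state();p=np.array(s['tool_pos']);R=np.array(s['tool_rot'])
    d=(p[:2]-O)@np.c_[X,Y]
    print("t %.2f dock %s z %.4f F %s grip %.2f"%(s['clock'],d.round(4),p[2],np.round(s['force'],1),s['grip_width']))
    yy=R[:2,1];e=np.degrees(np.arctan2(yy@X,yy@Y));print("tool y vs dock y: turn about tool z by %.1f"%-e)
    for x,y,z in targets:
        w=np.r_[O+X*x+Y*y,z]-p;print((x,y,z),(R.T@w*1000).round(1))
E
python3 -c "
from h import *
st((-.255,.064,.15),(-.255,.064,.045),(-.240,.043,.045))"
```

```text
t 1.15 dock [-0.2987  0.1587] z 0.2560 F [1.  0.8 0.9] grip -0.00
tool y vs dock y: turn about tool z by -0.2
(-0.255, 0.064, 0.15) [-44.1 -94.5 106. ]
(-0.255, 0.064, 0.045) [-44.  -94.6 211. ]
(-0.24, 0.043, 0.045) [ -59.1 -115.5  211. ]
```

Call:
jog_arm(
  delta_rot=[
    [0,0,0],
    [0,0,0],
    [0,0,0],
    [0,0,0],
    [0,0,0],
    [0,0,0],
    [0,0,0],
    [0,0,0],
  ],
  offset=[
    [-22,-47,20],
    [-44,-95,50],
    [-44,-95,95],
    [-44,-95,140],
    [-44,-95,180],
    [-44,-95,200],
    [-44,-95,211],
    [-44,-95,211],
  ],
  hand=[0,0,0,0,0,0,0,0],
)

```text
clock: 2.15
tool_pos: [0.4776, 0.0349, 0.0447]
tool_rot: [[-0.989, -0.149, -0.002], [-0.149, 0.989, 0.0], [0.002, 0.0, -1.0]]
force: [0.2, 0.3, 0.4]
grip_width: 0.001
grasp_force: 0.0
```

```bash
python3 -c "
from h import *
st((-.240,.043,.045))
c=camera('wrist');i=c['img'][:,:,::-1];j=camera('scene')['img'][150:360,180:460,::-1]
cv2.imwrite('pics/w1.png',np.hstack([cv2.resize(i,(400,300)),cv2.resize(j,(400,300))]))"
```

```text
t 2.15 dock [-0.2561  0.0655] z 0.0447 F [0.2 0.3 0.4] grip 0.00
tool y vs dock y: turn about tool z by -0.2
(-0.24, 0.043, 0.045) [-16.1 -22.4  -0.3]
```

View pics/w1.png

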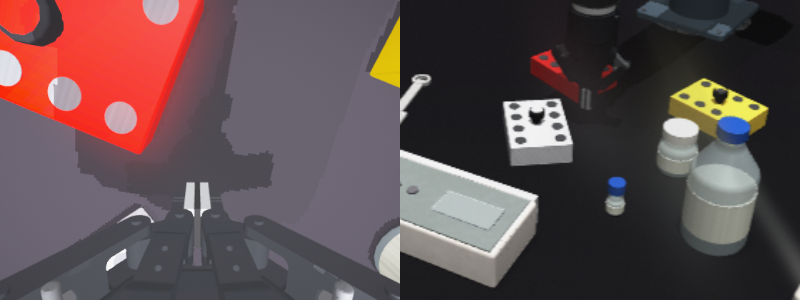

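The left half (wrist view) shows the shut fingers clear of the red block's corner. The right half shows them standing beside the silver block, at about (587,95). I push corner C round.

Call:
jog_arm(
  delta_rot=[
    [0,0,0],
    [0,0,0],
    [0,0,0],
    [0,0,0],
    [0,0,0],
    [0,0,0],
    [0,0,0],
    [0,0,0],
  ],
  offset=[
    [-9,-12,0],
    [-16,-22,0],
    [-18,-33,0],
    [-21,-42,0],
    [-24,-50,0],
    [-28,-58,0],
    [-34,-67,0],
    [-34,-67,0],
  ],
  hand=[0,0,0,0,0,0,0,0],
)

```text
clock: 3.25
tool_pos: [0.5229, -0.0276, 0.0451]
tool_rot: [[-0.989, -0.148, 0.001], [-0.148, 0.989, -0.002], [-0.001, -0.002, -1.0]]
force: [0.3, -0.1, -0.3]
grip_width: 0.004
grasp_force: 0.1
```

```bash
cat >> h.py <<'E'
def block():
    """block pose by fitting rectangle to knob-surrounding bright top seen by the top camera, dock frame"""
    c=camera("top");i=c['img'];return c
E
python3 -c "
from h import *
st()
c=camera('top');i=c['img'][80:280,180:380,::-1]
cv2.imwrite('pics/t2.png',cv2.resize(i[:150],None,fx=4,fy=4,interpolation=cv2.INTER_CUBIC))"
```

```text
t 3.25 dock [-0.2209 -0.0032] z 0.0451 F [ 0.3 -0.1 -0.3] grip 0.00
tool y vs dock y: turn about tool z by -0.3
```

View pics/t2.png

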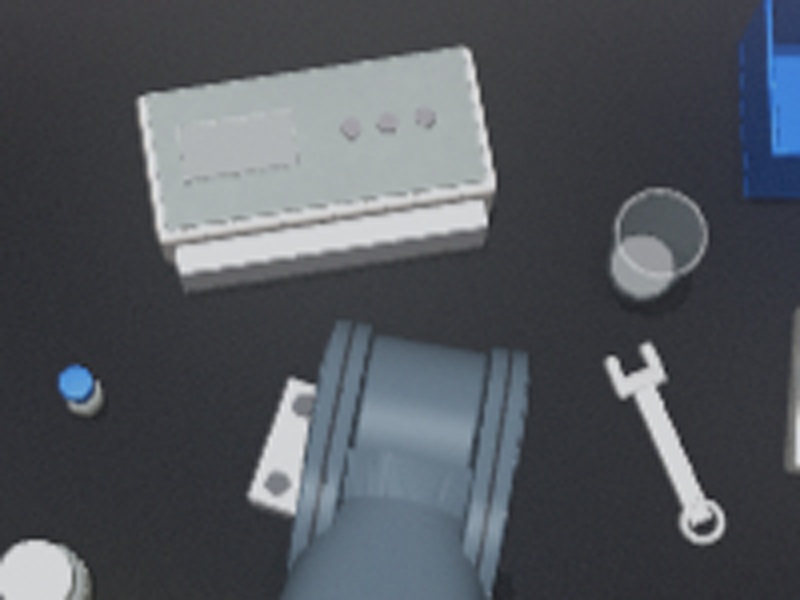

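The block's left short side now runs from crop (290,378) to (248,495). It has turned about 28° CCW, as planned, with about 27° to go. I continue the arc.

Call:
jog_arm(
  delta_rot=[
    [0,0,0],
    [0,0,0],
    [0,0,0],
    [0,0,0],
    [0,0,0],
    [0,0,0],
    [0,0,0],
    [0,0,0],
  ],
  offset=[
    [-6,-7,0],
    [-12,-13,0],
    [-18,-18,0],
    [-24,-22,0],
    [-30,-25,0],
    [-30,-25,0],
    [-10,-25,0],
    [20,-25,0],
  ],
  hand=[0,0,0,0,0,0,0,0],
)

```text
clock: 4.3
tool_pos: [0.5077, -0.054, 0.0461]
tool_rot: [[-0.989, -0.15, 0.005], [-0.15, 0.989, -0.0], [-0.005, -0.001, -1.0]]
force: [-0.3, -0.5, -0.4]
grip_width: 0.002
grasp_force: 0.0
```

Call:
jog_arm(
  delta_rot=[
    [0,0,0],
    [0,0,0],
    [0,0,0],
    [0,0,0],
    [0,0,0],
    [0,0,0],
    [0,0,0],
    [0,0,0],
  ],
  offset=[
    [10,0,-30],
    [10,0,-80],
    [40,20,-110],
    [90,30,-110],
    [130,30,-110],
    [130,30,-110],
    [130,30,-110],
    [130,30,-110],
  ],
  hand=[0,0,0,1,1,1,1,1],
)

```text
clock: 5.3
tool_pos: [0.3742, -0.0438, 0.1557]
tool_rot: [[-0.989, -0.15, 0.002], [-0.15, 0.989, -0.0], [-0.002, -0.0, -1.0]]
force: [-0.0, 0.4, -0.6]
grip_width: 1.0
grasp_force: 0.0
```

```bash
python3 -c "
from h import *
st()
c=camera('top');i=c['img'][80:280,180:380,::-1]
cv2.imwrite('pics/t3.png',cv2.resize(i[:150],None,fx=4,fy=4,interpolation=cv2.INTER_CUBIC))"
```

```text
t 5.30 dock [-0.3703  0.0035] z 0.1557 F [-0.   0.4 -0.6] grip 1.00
tool y vs dock y: turn about tool z by -0.2
```

View pics/t3.png

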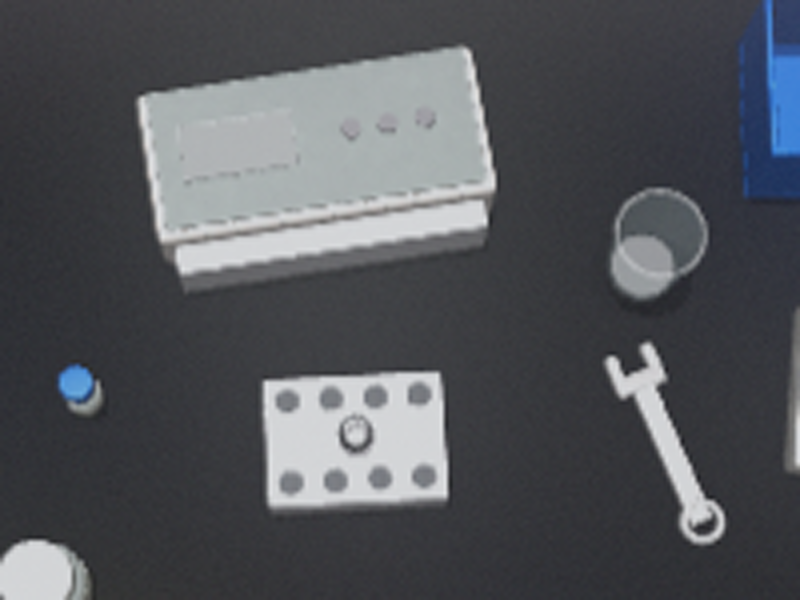

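The block is nearly square: its top corners are at crop (263,381), (440,373), (447,499) and (269,507). Next I measure it for the straight push.

```bash
python3 -c "
from h import *
c=camera('top')
b=unproj(c,(np.array([(263,381),(440,373),(447,499),(269,507)])+.5)/4-.5+[180,80],.034)
d=(b-O)@np.c_[X,Y];print(d.round(4),d.mean(0));e=d[0]-d[1];print(np.degrees(np.arctan2(e[0],e[1])))
m=d.mean(0)
st((-.23,m[1],.10),(-.23,m[1],.032),(-.101,m[1],.032))"
```

```text
[[-0.0804  0.062 ]
 [-0.0932 -0.0609]
 [-0.182  -0.0514]
 [-0.1691  0.0707]] [-0.13116651  0.00511061]
5.929073113630226
t 5.40 dock [-0.3708  0.0036] z 0.1554 F [-0.3 -0.7 -0.8] grip 1.00
tool y vs dock y: turn about tool z by -0.2
(-0.23, np.float64(0.005110607062848011), 0.1) [-140.7    2.    55.5]
(-0.23, np.float64(0.005110607062848011), 0.032) [-140.7    2.   123.5]
(-0.101, np.float64(0.005110607062848011), 0.032) [-269.7    2.4  123.6]
```

Call:
jog_arm(
  delta_rot=[
    [0,0,0],
    [0,0,0],
    [0,0,0],
    [0,0,0],
    [0,0,0],
    [0,0,0],
    [0,0,0],
    [0,0,0],
  ],
  offset=[
    [-50,2,0],
    [-100,2,0],
    [-140,2,10],
    [-140,2,40],
    [-140,2,80],
    [-140,2,110],
    [-140,2,123],
    [-140,2,123],
  ],
  hand=[1,1,1,1,1,1,1,1],
)

```text
clock: 6.4
tool_pos: [0.5104, -0.0207, 0.0313]
tool_rot: [[-0.989, -0.15, -0.002], [-0.15, 0.989, 0.0], [0.002, 0.001, -1.0]]
force: [-0.4, 0.0, 0.4]
grip_width: 0.999
grasp_force: 0.0
```

Call:
jog_arm(
  delta_rot=[
    [0,0,0],
    [0,0,0],
    [0,0,0],
    [0,0,0],
    [0,0,0],
    [0,0,0],
    [0,0,0],
    [0,0,0],
  ],
  offset=[
    [-20,0,0],
    [-35,0,0],
    [-50,0,0],
    [-65,0,0],
    [-80,0,0],
    [-95,0,0],
    [-110,0,0],
    [-118,0,0],
  ],
  hand=[1,1,1,1,1,1,1,1],
)

```text
clock: 7.4
tool_pos: [0.6276, -0.0036, 0.0342]
tool_rot: [[-0.989, -0.149, -0.001], [-0.149, 0.989, -0.001], [0.001, -0.001, -1.0]]
force: [-6.4, -1.0, 5.8]
grip_width: 0.999
grasp_force: 3.6
```

```bash
python3 -c "
from h import *
st((-.101,.005,.032))"
```

```text
t 7.40 dock [-0.1138  0.0045] z 0.0342 F [-6.4 -1.   5.8] grip 1.00
tool y vs dock y: turn about tool z by -0.2
(-0.101, 0.005, 0.032) [-12.8   0.6   2.2]
```

Call:
jog_arm(
  delta_rot=[
    [0,0,0],
    [0,0,0],
    [0,0,0],
    [0,0,0],
    [0,0,0],
    [0,0,0],
    [0,0,0],
    [0,0,0],
  ],
  offset=[
    [-2,0,0],
    [-4,0,0],
    [-6,0,0],
    [-8,0,0],
    [-9,0,0],
    [-10,0,0],
    [-11,0,0],
    [-11,0,0],
  ],
  hand=[1,1,1,1,1,1,1,1],
)

```text
clock: 8.4
tool_pos: [0.6375, -0.002, 0.0338]
tool_rot: [[-0.989, -0.149, -0.002], [-0.149, 0.989, -0.001], [0.002, -0.001, -1.0]]
force: [-6.1, -2.1, 3.8]
grip_width: 1.001
grasp_force: 3.2
```

```bash
python3 -c "
from h import *
st((-.101,.005,.032))
c=camera('top');i=c['img'][80:230,180:380,::-1]
s=camera('scene')['img'][210:360,120:320,::-1]
cv2.imwrite('pics/t4.png',cv2.resize(np.vstack([i,s]),(800,1200),interpolation=cv2.INTER_CUBIC)[::2,::2])"
```

```text
t 8.40 dock [-0.1037  0.0046] z 0.0338 F [-6.1 -2.1  3.8] grip 1.00
tool y vs dock y: turn about tool z by -0.2
(-0.101, 0.005, 0.032) [-2.7  0.4  1.8]
```

View pics/t4.png

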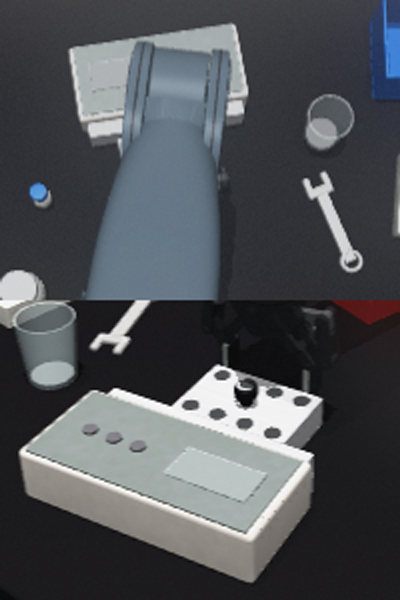

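The block is close to the rail but not pressing on it yet, since the force is only sliding friction. I keep going in small steps until the force rises.

Call:
jog_arm(
  delta_rot=[
    [0,0,0],
    [0,0,0],
    [0,0,0],
    [0,0,0],
    [0,0,0],
    [0,0,0],
    [0,0,0],
    [0,0,0],
  ],
  offset=[
    [-1,0,0],
    [-2,0,0],
    [-3,0,0],
    [-4,0,0],
    [-5,0,0],
    [-6,0,0],
    [-6,0,0],
    [-6,0,0],
  ],
  hand=[1,1,1,1,1,1,1,1],
)

```text
clock: 9.5
tool_pos: [0.6419, -0.0013, 0.0338]
tool_rot: [[-0.989, -0.149, -0.005], [-0.149, 0.989, -0.001], [0.005, -0.001, -1.0]]
force: [-10.4, -1.6, 7.6]
grip_width: 1.003
grasp_force: 5.2
```

Call:
jog_arm(
  delta_rot=[
    [0,0,0],
    [0,0,0],
    [0,0,0],
    [0,0,0],
    [0,0,0],
    [0,0,0],
    [0,0,0],
    [0,0,0],
  ],
  offset=[
    [-1,0,0],
    [-2,0,0],
    [-3,0,0],
    [-4,0,0],
    [-5,0,0],
    [-6,0,0],
    [-6,0,0],
    [-6,0,0],
  ],
  hand=[1,1,1,1,1,1,1,1],
)

```text
clock: 10.5
tool_pos: [0.6422, -0.0013, 0.0338]
tool_rot: [[-0.989, -0.149, -0.017], [-0.149, 0.989, -0.003], [0.018, -0.001, -1.0]]
force: [-23.7, -4.3, 15.7]
grip_width: 1.001
grasp_force: 12.0
```

Call:
jog_arm(
  delta_rot=[
    [0,0,0],
    [0,0,0],
    [0,0,0],
    [0,0,0],
    [0,0,0],
    [0,0,0],
    [0,0,0],
    [0,0,0],
  ],
  offset=[
    [3,0,0],
    [7,0,0],
    [20,0,0],
    [40,0,-5],
    [50,0,-13],
    [50,0,-13],
    [50,0,-13],
    [50,0,-13],
  ],
  hand=[1,1,1,1,0,0,0,0],
)

```text
clock: 11.5
tool_pos: [0.6015, -0.0072, 0.0452]
tool_rot: [[-0.989, -0.15, 0.0], [-0.15, 0.989, 0.0], [-0.0, 0.0, -1.0]]
force: [-0.6, -0.3, -0.2]
grip_width: 0.143
grasp_force: 0.0
```

```bash
python3 -c "
from h import *
st((-.099,.005,.045))"
```

```text
t 11.50 dock [-0.1401  0.0049] z 0.0452 F [-0.6 -0.3 -0.2] grip 0.14
tool y vs dock y: turn about tool z by -0.2
(-0.099, 0.005, 0.045) [-41.1   0.2   0.2]
```

Call:
jog_arm(
  delta_rot=[
    [0,0,0],
    [0,0,0],
    [0,0,0],
    [0,0,0],
    [0,0,0],
    [0,0,0],
    [0,0,0],
    [0,0,0],
  ],
  offset=[
    [0,0,0],
    [-15,0,0],
    [-28,0,0],
    [-35,0,0],
    [-38,0,0],
    [-41,0,0],
    [-44,0,0],
    [-46,0,0],
  ],
  hand=[0,0,0,0,0,0,0,0],
)

```text
clock: 12.5
tool_pos: [0.6421, -0.001, 0.0451]
tool_rot: [[-0.989, -0.149, -0.01], [-0.149, 0.989, -0.002], [0.01, -0.0, -1.0]]
force: [-11.8, -2.3, 7.7]
grip_width: 0.001
grasp_force: 6.1
```

Call:
jog_arm(
  delta_rot=[
    [0,0,0],
    [0,0,0],
    [0,0,0],
    [0,0,0],
    [0,0,0],
    [0,0,0],
    [0,0,0],
    [0,0,0],
  ],
  offset=[
    [-1,0,0],
    [-2,0,0],
    [-3,0,0],
    [-3,0,0],
    [-4,0,0],
    [-4,0,0],
    [-4,0,0],
    [-4,0,0],
  ],
  hand=[0,0,0,0,0,0,0,0],
)

```text
clock: 13.5
tool_pos: [0.643, -0.0015, 0.0452]
tool_rot: [[-0.989, -0.148, -0.016], [-0.148, 0.989, -0.004], [0.016, -0.002, -1.0]]
force: [-16.9, -3.1, 10.5]
grip_width: 0.001
grasp_force: 8.7
```

Call:
jog_arm(
  delta_rot=[
    [0,0,0],
    [0,0,0],
    [0,0,0],
    [0,0,0],
    [0,0,0],
    [0,0,0],
    [0,0,0],
    [0,0,0],
  ],
  offset=[
    [-1,0,0],
    [-2,0,0],
    [-3,0,0],
    [-4,0,0],
    [-5,0,0],
    [-6,0,0],
    [-6,0,0],
    [-6,0,0],
  ],
  hand=[0,0,0,0,0,0,0,0],
)

```text
clock: 14.5
tool_pos: [0.6434, -0.0016, 0.0452]
tool_rot: [[-0.989, -0.148, -0.028], [-0.147, 0.989, -0.006], [0.028, -0.002, -1.0]]
force: [-28.3, -6.4, 20.7]
grip_width: -0.004
grasp_force: 15.3
```

Call:
jog_arm(
  delta_rot=[
    [0,0,0],
    [0,0,0],
    [0,0,0],
    [0,0,0],
    [0,0,0],
    [0,0,0],
    [0,0,0],
    [0,0,0],
  ],
  offset=[
    [5,0,0],
    [10,0,0],
    [25,0,0],
    [50,0,-10],
    [60,0,-60],
    [80,0,-110],
    [130,0,-130],
    [170,0,-130],
  ],
  hand=[0,0,0,0,0,0,0,0],
)

```text
clock: 15.5
tool_pos: [0.4886, -0.0248, 0.1786]
tool_rot: [[-0.989, -0.149, 0.006], [-0.149, 0.989, -0.001], [-0.006, -0.002, -1.0]]
force: [0.8, 0.1, -0.1]
grip_width: -0.005
grasp_force: 0.0
```

```bash
python3 -c "
from h import *
st()
c=camera('top');i=c['img'][105:205,210:310,::-1]
s=camera('scene')['img'][215:315,170:290,::-1]
cv2.imwrite('pics/t5.png',np.hstack([cv2.resize(i,(400,400),interpolation=cv2.INTER_CUBIC),cv2.resize(s,(400,400*100//120),interpolation=cv2.INTER_CUBIC)[:333] if 0 else cv2.resize(s,(400,400),interpolation=cv2.INTER_CUBIC)]))"
```

```text
t 15.50 dock [-0.2544  0.0048] z 0.1786 F [ 0.8  0.1 -0.1] grip -0.01
tool y vs dock y: turn about tool z by -0.2
```

View pics/t5.png

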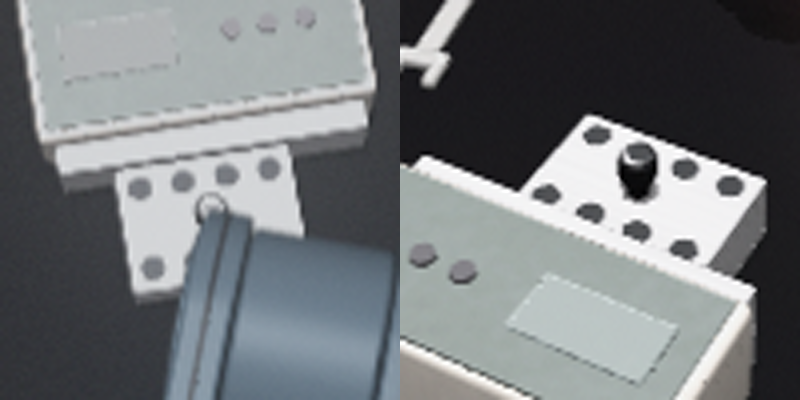

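The block's front edge, from (117,172) to (295,146), lies along the rail face and is parallel to it. Both ends are well inside the rail's ends at x = 55 and 367, and the bystanders are untouched. I hand the job in.

```bash
python3 -c "
from plant import *
print(finish_job())"
```

```text
the job is handed in; nothing more can be done
None
```

The job is handed in: the silver block stands with a long side against the dock rail, both ends inside the rail's ends by the last picture, and the other things in view unmoved; no verdict came back.

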